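# Crank the toiletry carousel to the tin and slide the tin off its track

### The arm

A 7-joint arm with a two-finger parallel gripper is mounted at the origin on the work surface. World frame = base frame: x ahead of the robot, y to its left, z up, the work surface at z = 0. Lengths are in m, angles in rad, forces in N, time in s.
With the tool pointing down it reaches from about 0.35 to 0.9 m from the base axis. Payload 8.1 kg.
Tool frame: the origin (TCP) lies between the finger pads; the fingertips stand 8 mm ahead of it and the grasp point (between the pads) lies 11 mm behind it (arm.tcp_to_tips is the distance from the TCP to the fingertips, in m); z points along the fingers, x is the direction in which the jaws open and shut, and the axes are right-handed (so a half turn about z gives the same grasp; the last joint's range is limited). The gripper opens to 92 mm and grips with 3 to 60 N. Pads are 19 mm wide; open, the fingers measure 130 mm over their backs; the gripper's body (75 mm by 190 mm) begins 47 mm behind the grasp point.
Start: joints at [-1.263, 0.434, 0.025, 1.573, -0.012, 1.134, -0.075], TCP at [0.25, 0.573, 0.235] pointing down, gripper open.
Joint ranges: [-2.62, 2.62], [-0.44, 2.09], [-1.27, 1.32], [0.08, 2.57], [-1.32, 4.46], [0.12, 2], [-2.74, 2.74]. Speed limits (rad/s): [2.22, 2.22, 3.01, 3.01, 3.14, 3.14, 3.14].

### API

Orientations are given as a rotation vector (axis times angle).
In Python, from cell import arm, eyes gives the robot as it stands.
- The arm moves only by the tool play_rows, never from a script. Its argument "rows" is a list of rows, each a list of 3 entries, a list of its own where there are three numbers: the shift along the tool's x, y, z each as a share of 50 cm, from -1 to 1, then the turn, a rotation vector about the tool's x, y, z each as a share of 60 degrees, from -1 to 1, then the opening, from -1 (shut) to 1 (fully open), so that 0 is half open. In form: [[[dx, dy, dz], [ax, ay, az], grip], ...]. A call has 1 to 10 rows; each row is the pose to reach, as a shift and turn from the pose commanded when the call began, along the tool's axes at that moment; what a row does not reach only later rows make up. A row lasts 1/10 s, in which the tool goes at most 50 mm and 8.59 degrees, less where a joint would pass 70% of its speed; a pose out of reach is approached as far as the arm can. A call with a number of a shift or a turn outside -1 to 1 is refused whole. A call with a gripper value outside its range is refused whole. The fingers move at their own pace and stop on an object; "newtons" is the grip in N (left out, the last holds). Time passes only in rows, so rows that repeat a pose let the fingers close. It gives the time, the measured TCP pose, the force and the opening at its end, in the units of the state.
- arm.observe(): the state, without advancing time (a new reading comes with each control period).
- eyes.get_image(name): name is "scene" or "top"; returns (picture, depth): 480x640x3 uint8, red, green, blue; 480x640 float32, m along the optical axis (not along the pixel's ray), 0 where there is no reading.
- eyes.get_calibration(name): a dict with "intrinsics" (3x3 intrinsics, pixels), "R" (3x3) and "t" (3): a world point X has camera coordinates R X + t. Camera axes: x right, y down, z forward; pixel columns grow to the right and rows downward; lengths in m; the calibration is good to about 2 mm. A picture is of the moment at which its call begins. get_calibration takes no time and is no camera call.
- arm.sign_off(): hands the job in, once; it reports no verdict.
The state is a dict: "clock": time; "joints": joint angles; "dq": joint speeds; "joint_efforts": joint torques, N m; "position": TCP position; "ee_rot": TCP orientation; "force": force on the tool from outside, world axes, zero at the start; "ft_torque": the same for the moment, N m; "width": opening from 0.0 (shut) to 1.0 (fully open).
Only numpy, scipy, OpenCV 4.12 (cv2) and the standard library are available. Lean on these libraries where they do the work, as an engineer would, in place of code of your own. Each camera call takes 0.05 s, during which the arm holds its last target.

### The job

Turn the carousel with its handwheel - each full turn moves it round by exactly one place - until the little aluminium tin stands squarely in front of the opening in the blue fence, and let go of the grip. Then take the tin, slide it straight out along its track through the opening onto the ledge, lift it off there and stand it gently upright in the bamboo tray. Turn the carousel only by the handwheel, and leave the deodorant, the ring dish and the hairbrush alone.

Things in the scene. Friction and masses are not known exactly. Their poses are not given: they have to be found in the camera images.
- stand: White fixed stand of a hand-cranked toiletry carousel, turned on the shelf. Origin on the carousel's vertical axis at shelf level, z up. A blue fence (radius 121 to 127 mm, top 58 mm above the shelf) rings the carousel, with one opening 54 mm wide centred on the stand's own -y direction.
- ledge (a point): Centre of the top of the white landing ledge outside the opening, 155 mm from the carousel axis along the stand's -y, 44 mm above the shelf; the ledge is 60 mm wide and reaches from 119 to 190 mm from the axis. A foot centred here is clear of the track and can be lifted.
- hub (a point): On the carousel's axis, 61 mm above the shelf. The carousel has five radial dark metal T-tracks 72 degrees apart, one lined up with the opening at the start (floor 45 mm, lips' top 56 mm above the shelf). A carrier's round foot runs under the lips with 1.5 mm play each side; it comes free only when its centre is over 136 mm from the axis.
- wheel_axis (a point): On the handwheel's vertical axis, 51 mm above the shelf (at x = -90 mm, y = +200 mm in the stand's frame). The wheel is of steel, lies level and is 114 mm across; its rim's top is 56 mm above the shelf.
- wheel (a joint): Angle of the handwheel in rad, 0 at the start, growing anticlockwise seen from above. Turns either way, over five turns each, and stays where left (3 to 4 N at the grip). The carousel turns the same way by exactly one fifth of it: one full wheel turn = one place = 72 degrees.
- crank (a point): Centre of the handwheel's upright orange grip: a cylinder 18 mm across, 46 mm tall, spinning freely about its own axis, 42 mm from the wheel's axis, from 59 to 105 mm above the shelf (this point at 82 mm). The crank may start at any angle round the wheel.
- tin_mid (a point): Centre of the closed aluminium tin with hinged flap: 52 mm along its x, 32 mm across its y, 42 mm tall; its T-foot (34 mm across, 5 mm thick) has its underside 37 mm below this point. About 90 g, one rigid piece, free to swivel in its track about its upright axis. Starts 85 mm from the carousel axis, one or two places from the opening, 82 mm above the shelf.
- deo_mid (a point): Middle of a green and white capped deodorant stick, 33 mm across, top 34 mm above this point, on a like T-foot in another track of the carousel. Not to be touched; stays in its track.
- dish_mid (a point): Middle of a blue ceramic ring dish, 55 mm across, top 9 mm above this point, on a like T-foot in another track. Not to be touched; stays in its track.
- brush_mid (a point): Middle of a bamboo hairbrush, 210 x 60 x 34 mm, lying on the shelf beyond the handwheel, long side along its x. Leave it alone.
- tray: Fixed square bamboo tray, 120 x 120 mm outside, 110 mm inside, rim 14 mm high, floor 5 mm above the shelf. Origin at the centre of its underside, axes along its sides.

How it is judged:
On the way, in this order (a step that is already met when the one before it is completed fails the run):
1. by the handwheel, the tin has been brought to the opening: within 6 mm of its middle line, still captive in its track, the wheel at rest and let go (x of tin_mid in the frame of stand between -0.006 and 0.006 m and y of tin_mid in the frame of stand between -0.112 and -0.05 m and z of tin_mid in the frame of stand below 0.088 m and velocity of joint wheel between -0.1 and 0.1 rad/s and contact force between the fingers and wheel below 0.1 N), for 0.3 s.
2. the tin has been slid out through the opening, low on the ledge, its foot clear of the track (y of tin_mid in the frame of stand between -0.2 and -0.136 m and x of tin_mid in the frame of stand between -0.025 and 0.025 m and z of tin_mid in the frame of stand below 0.089 m), for 0.05 s.
At the end, for the whole second after the job is handed in: The tin stands upright (within 0.1 rad) and at rest on the tray's floor, its centre within 42 mm of the tray's middle along both sides; deodorant and ring dish still captive in their tracks on the carousel; hairbrush within 30 mm of its start (x of tin_mid in the frame of tray between -0.042 and 0.042 m and y of tin_mid in the frame of tray between -0.042 and 0.042 m and z of tin_mid in the frame of tray between 0.037 and 0.047 m and angle between tin_mid's own z axis and vertical below 0.1 rad and linear speed of tin below 0.02 m/s and angular speed of tin below 0.2 rad/s and distance of brush_mid from where it was at the start of the episode below 0.03 m and z of deo_mid in the frame of stand between 0.086 and 0.096 m and horizontal distance between each of deo_mid, dish_mid and stand below 0.112 m and z of dish_mid in the frame of stand between 0.06 and 0.07 m); the robot touches nothing.
It fails at once if the tin is pushed or pulled by the fingers while it is on the carousel and not in front of the opening (contact force between the fingers and tin above 1 N and horizontal distance between tin_mid and stand below 0.115 m and (y of tin_mid in the frame of stand above -0.04 m or x of tin_mid in the frame of stand above 0.015 m or x of tin_mid in the frame of stand below -0.015 m)).
It fails at once if the carousel (over 6 N), the deodorant or the dish (over 3 N) is pushed by the robot (contact force between any of the fingers, the arm and carousel above 6 N or contact force between any of the fingers, the arm and deo above 3 N or contact force between any of the fingers, the arm and dish above 3 N).
It fails at once if the tin is tipped over (angle between tin_mid's own z axis and vertical above 0.6 rad).
It fails at once if the tin hits the tray hard (over 40 N) (contact force between tin and tray above 40 N).
It fails at once if the hairbrush is moved by more than 30 mm (distance of brush_mid from where it was at the start of the episode above 0.03 m).
It also fails if it takes over 64 s, if anything falls off the work surface, if the arm or the gripper's body presses on something with over 40 N, if the wrist force passes 120 N, or if a joint passes its speed limit or range.

## Working session

There is one attempt and no reset: what is moved stays moved. The work goes in short steps, Python scripts to look and compute and a tool call to move; the robot and the scene stay as the last step left them, time stands still between calls to the robot, and variables do not carry over. Pictures are saved under pics/ and viewed, and the job is handed in when it is done.

Besides the shell and the picture viewer there is one more tool, called after "Request:" in YAML: its name, and indented under it one key for each argument. play_rows: Moves the arm, as the interface text tells. Its arguments: {"type":"object","properties":{"rows":{"type":"array","items":{"type":"array"}},"newtons":{"type":"number"}},"required":["rows"]}

```bash
mkdir -p pics; ls; python3 - <<'E'
from cell import arm, eyes
import cv2,numpy as np
s=arm.observe();print({k:np.round(v,3).tolist() for k,v in s.items()})
for n in("scene","top"):
    p,d=eyes.get_image(n);cv2.imwrite(f"pics/{n}0.png",p[:,:,::-1]);np.savez(f"pics/{n}0.npz",p=p,d=d)
    c=eyes.get_calibration(n);print(n,np.round(c["intrinsics"],1).tolist(),np.round(c["R"],3).tolist(),np.round(c["t"],3).tolist())
E
```

```text
pics
{'clock': 0.0, 'joints': [-1.263, 0.435, 0.025, 1.574, -0.012, 1.134, -0.075], 'dq': [0.0, 0.0, 0.0, -0.001, -0.0, 0.001, 0.001], 'joint_efforts': [-0.001, -66.786, 0.985, -31.445, -0.06, 0.044, 0.0], 'position': [0.249, 0.573, 0.234], 'ee_rot': [2.627, 1.721, -0.002], 'force': [-1.565, 0.468, -0.586], 'ft_torque': [-0.018, -0.008, 0.06], 'width': 0.996}
scene [[471.0, 0.0, 318.7], [0.0, 471.0, 243.4], [0.0, 0.0, 1.0]] [[-0.112, 0.994, -0.008], [0.616, 0.063, -0.785], [-0.78, -0.093, -0.619]] [0.039, -0.295, 1.41]
top [[517.4, 0.0, 332.8], [0.0, 517.4, 241.5], [0.0, 0.0, 1.0]] [[0.026, -1.0, 0.003], [-0.976, -0.026, -0.217], [0.217, 0.002, -0.976]] [0.004, 0.57, 0.931]
```

View pics/scene0.png

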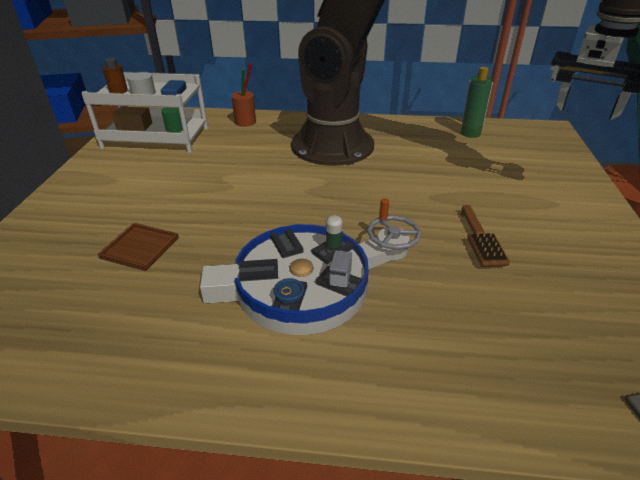

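View pics/top0.png

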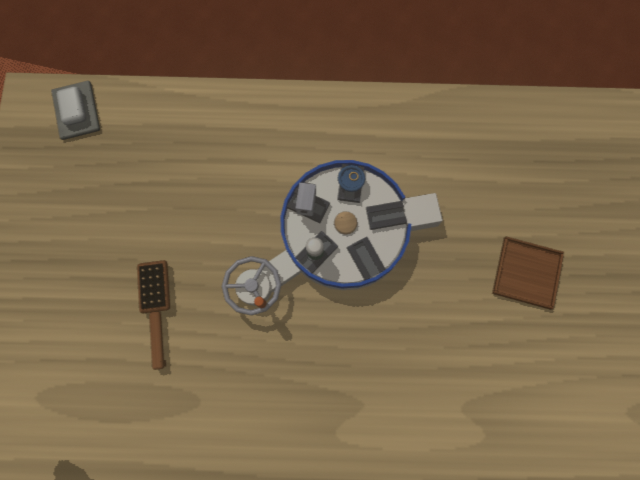

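The tin is at (305,197) in the top view, two places anticlockwise from the ledge at (422,211), so it needs −2 wheel turns. The grip is at (260,301), the wheel hub at (252,286), the tray at (528,273) and the deodorant at (315,246).

```bash
cat > h.py <<'E'
import numpy as np,cv2
from cell import arm,eyes
def world(n,d):
    c=eyes.get_calibration(n);K=c["intrinsics"];v,u=np.mgrid[:480,:640]
    X=np.stack([(u-K[0,2])/K[0,0]*d,(v-K[1,2])/K[1,1]*d,d],-1)
    return (X-c["t"])@c["R"]
def circ(P):
    A=np.c_[2*P[:,:2],np.ones(len(P))];s=np.linalg.lstsq(A,(P[:,:2]**2).sum(1),rcond=None)[0]
    return s[:2],np.sqrt(s[2]+s[:2]@s[:2])
E
cat > m.py <<'E'
from h import *
for n in("top","scene"):
    f=np.load(f"pics/{n}0.npz");p=f["p"].astype(int);d=f["d"];W=world(n,d);ok=d>0
    r,g,b=p[...,0],p[...,1],p[...,2];Z=W[...,2]
    tab=np.median(Z[(r>90)&(b<90)&ok&(abs(Z)<.02)]);print(n,"table z",tab)
    near=(np.hypot(W[...,0]-.53,W[...,1])<.3)
    m=ok&(b>r+50)&(b>g+40)&(abs(Z-.056)<.006)&(W[...,0]>.3)&(W[...,0]<1)&(abs(W[...,1])<.4)
    P=W[m];C,R=circ(P)
    for _ in range(4):
        e=abs(np.hypot(*(P[:,:2]-C).T)-.124)<.008;P=P[e];C,R=circ(P)
    print("fence",len(P),C,R,np.median(P[:,2]))
    # wheel rim
    m=ok&(abs(Z-.05)<.012)&(abs(r-b)<40)
    q=W[...,:2]-C;rr=np.hypot(q[...,0],q[...,1])
    P=W[m&(rr>.14)&(rr<.30)&(W[...,1]>C[1]+.02)];print("wheel cand",len(P))
    Cw=np.median(P[:,:2],0)
    for _ in range(8):
        e=abs(np.hypot(*(P[:,:2]-Cw).T)-.053)<.012;Cw,Rw=circ(P[e])
    print("wheel",e.sum(),Cw,Rw,"dist",np.hypot(*(Cw-C)),"exp",np.hypot(.09,.2))
    a=np.arctan2(*(Cw-C)[::-1])-np.arctan2(.2,-.09);print("stand yaw from wheel deg",np.degrees(a))
    m=ok&(r>g+70)&(r>b+70)&(np.hypot(*(np.moveaxis(W[...,:2]-Cw,-1,0)))<.07)&(Z>.05)
    P=W[m];print("grip",len(P),P.mean(0),P.min(0),P.max(0),"rad",np.hypot(*(P.mean(0)[:2]-Cw)),"zs",np.percentile(P[:,2],[5,50,95]))
    # ledge
    m=ok&(abs(Z-.044)<.006)&(rr>.131)&(rr<.21)&(W[...,1]<C[1]-.08)
    P=W[m];x=cv2.minAreaRect((P[:,:2]*1000).astype(np.float32));print("ledge",len(P),x,P.mean(0),"yaw",np.degrees(np.arctan2(*(P.mean(0)[:2]-C)[::-1]))+90)
    # tin top
    m=ok&(Z>.094)&(Z<.112)&(rr<.12);P=W[m]
    m2=m&(W[...,0]>C[0]-.01);P=W[m2];print("tin",len(P),cv2.minAreaRect((P[:,:2]*1000).astype(np.float32)),np.median(P[:,2]),P[:,:2].mean(0))
    # tray
    t=ok&(abs(Z-.01)<.01)&(r<140)&(r>g+15)&(W[...,1]<C[1]-.22)&(W[...,1]>-.6)&(W[...,0]>.25)&(W[...,0]<.65)&(Z>.003)
    P=W[t];print("tray",len(P),cv2.minAreaRect((P[:,:2]*1000).astype(np.float32)),np.percentile(P[:,2],[5,50,95]))
E
python3 m.py
```

```text
top table z -0.0015403693676515964
fence 747 [ 0.61211436 -0.00415141] 0.12415257868900073 0.05635500408772144
wheel cand 1577
wheel 916 [0.48262565 0.17294518] 0.050767950989714934 dist 0.21938670749609432 exp 0.2193171219946131
stand yaw from wheel deg 11.945616772634033m.py:22: RuntimeWarning: Mean of empty slice.
  P=W[m];print("grip",len(P),P.mean(0),P.min(0),P.max(0),"rad",np.hypot(*(P.mean(0)[:2]-Cw)),"zs",np.percentile(P[:,2],[5,50,95]))
  ret = um.true_divide(
Traceback (most recent call last):
  File "m.py", line 22, in <module>
    P=W[m];print("grip",len(P),P.mean(0),P.min(0),P.max(0),"rad",np.hypot(*(P.mean(0)[:2]-Cw)),"zs",np.percentile(P[:,2],[5,50,95]))
                                         ~~~~~^^^
ValueError: zero-size array to reduction operation minimum which has no identity
```

```bash
sed -i 's/(r>g+70)&(r>b+70)/(r>g*1.8)\&(r>b*2)\&(r>60)/; s/(Z>.05)$/(Z>.058)/' m.py; python3 m.py; python3 - <<'E'
import numpy as np
f=np.load('pics/top0.npz');print(f['p'][296:306,254:266].tolist()[5]);
import cv2
b=cv2.resize(f['p'][140:340,200:460,::-1],None,fx=3,fy=3,interpolation=cv2.INTER_CUBIC);cv2.imwrite('pics/z.png',np.clip(b*1.4,0,255))
E
```

```text
top table z -0.0015403693676515964
fence 747 [ 0.61211436 -0.00415141] 0.12415257868900073 0.05635500408772144
wheel cand 1577
wheel 916 [0.48262565 0.17294518] 0.050767950989714934 dist 0.21938670749609432 exp 0.2193171219946131
stand yaw from wheel deg 11.945616772634033
grip 4 [0.44626641 0.15341644 0.10367022] [0.44388629 0.15213743 0.10076503] [0.44788435 0.15436962 0.10508798] rad 0.04127185541418251 zs [0.10121527 0.10441393 0.10508397]
ledge 860 ((644.8790893554688, -159.61614990234375), (61.091712951660156, 60.78813171386719), 11.974712371826172) [ 0.64441756 -0.16013025  0.04218719] yaw 11.700538545351577
tin 478 ((646.9306640625, 73.70651245117188), (32.18854904174805, 57.90999984741211), 83.26029205322266) 0.10115692313198625 [0.64567493 0.07369943]
tray 2278 ((453.6588439941406, -412.57708740234375), (365.3882751464844, 385.09393310546875), 88.75006866455078) [0.00315286 0.00503589 0.0132308 ]
scene table z -0.0004181248294280724
fence 1313 [ 0.61604235 -0.00383469] 0.12419344356465394 0.05672323381704293
wheel cand 1078
wheel 590 [0.48840017 0.17240176] 0.05059818977807
[... 343 characters left out ...]
56, 61.42404556274414), 12.595246315002441) [ 0.65123255 -0.15964484  0.04332062] yaw 12.726896050389044
tin 430 ((650.5958251953125, 72.82537841796875), (32.32255935668945, 57.392173767089844), 83.2708511352539) 0.102248180873208 [0.65499697 0.07293415]
tray 2019 ((428.2812194824219, -397.33392333984375), (370.61334228515625, 319.15240478515625), 8.085359573364258) [0.00329627 0.00524153 0.01345199]
[[144, 105, 86], [146, 85, 53], [146, 81, 47], [146, 81, 47], [145, 82, 47], [144, 81, 47], [142, 79, 46], [140, 78, 46], [132, 74, 43], [98, 57, 35], [71, 47, 33], [70, 51, 37]][ WARN:0@0.059] global loadsave.cpp:1063 imwrite_ Unsupported depth image for selected encoder is fallbacked to CV_8U.
```

View pics/z.png

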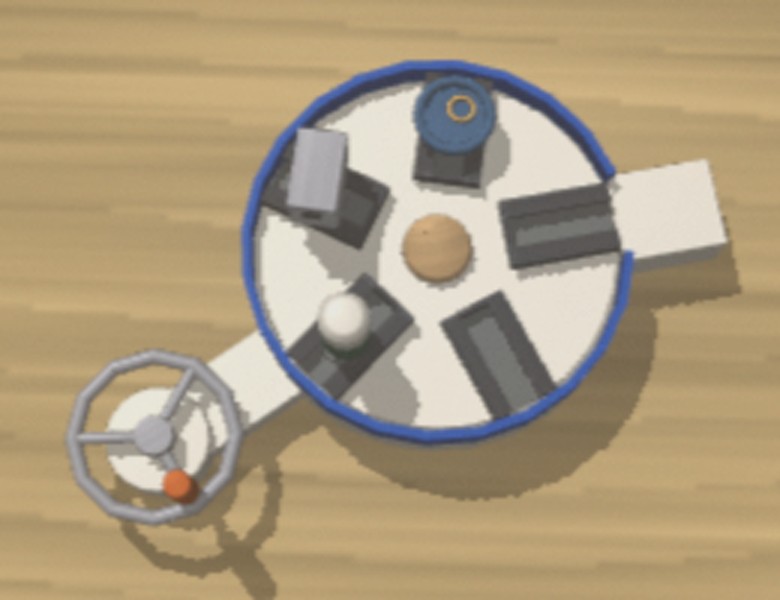

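```bash
cat >> h.py <<'E'
def ray(n,u,v,z):
    c=eyes.get_calibration(n);K=c["intrinsics"]
    dr=c["R"].T@np.array([(u-K[0,2])/K[0,0],(v-K[1,2])/K[1,1],1]);o=-c["R"].T@c["t"]
    return o+dr*(z-o[2])/dr[2]
E
python3 - <<'E'
from h import *
f=np.load("pics/top0.npz");p=f["p"].astype(int);r,g,b=np.moveaxis(p,-1,0)
m=(r>g*1.5)&(r>b*2)&(r>110);m[:, :250]=0;m[:,:][:, 275:]=0;m[:285]=0;m[315:]=0
v,u=np.nonzero(m);print(len(u),u.mean(),v.mean(),u.min(),u.max(),v.min(),v.max());print("grip top",ray("top",u.mean(),v.mean(),.105))
f=np.load("pics/scene0.npz");q=f["p"].astype(int);R,G,B=np.moveaxis(q,-1,0)
m=(R>G*1.7)&(R>B*2)&(R>100);m[:,:370]=0;m[:,400:]=0;m[:190]=0;m[225:]=0
v,u=np.nonzero(m);print(len(u),u.min(),u.max(),v.min(),v.max())
print("scene centre",ray("scene",u.mean(),v.mean(),.082), "top", ray("scene",u[v<203].mean(),201,.105))
for n,box,pp in(("top",(480,580,225,320),p),("scene",(90,190,215,275),q)):
    x0,x1,y0,y1=box;s=pp[y0:y1,x0:x1]
    hs=cv2.cvtColor(s.astype(np.uint8),cv2.COLOR_RGB2HSV);mm=(s[...,0]>1.9*s[...,2]).astype(np.uint8)
    _,mm=cv2.threshold(cv2.GaussianBlur(s[...,1].astype(np.uint8),(3,3),0),0,1,cv2.THRESH_OTSU);mm=1-mm
    c=max(cv2.findContours(mm,0,1)[0],key=cv2.contourArea);
    W=np.array([ray(n,a+x0,e+y0,.012)[:2] for a,e in c[:,0]]);print(n,"tray",cv2.minAreaRect((W*1000).astype(np.float32)))
E
```

```text
57 258.43859649122805 300.82456140350877 255 262 297 305
grip top [0.44788508 0.14940458 0.105     ]
122 381 388 199 219
scene centre [0.44713533 0.15186183 0.082     ] top [0.45447166 0.15008923 0.105     ]
top tray ((526.2169799804688, -371.81854248046875), (125.96250915527344, 127.86578369140625), 76.00502014160156)
scene tray ((537.5189819335938, -369.57562255859375), (133.9915313720703, 132.08033752441406), 75.39298248291016)
```

Request:
play_rows:
  rows:
    - [[-0.614,0.704,0.0],[0,0,0],0.3]
    - [[-0.614,0.704,0.0],[0,0,0],0.3]
    - [[-0.614,0.704,0.0],[0,0,0],0.3]
    - [[-0.614,0.704,0.0],[0,0,0],0.3]
    - [[-0.614,0.704,0.0],[0,0,0],0.3]
    - [[-0.614,0.704,0.0],[0,0,0],0.3]
    - [[-0.614,0.704,0.15],[0,0,0],0.3]
    - [[-0.614,0.704,0.15],[0,0,0],0.3]
    - [[-0.614,0.704,0.15],[0,0,0],0.3]
    - [[-0.614,0.704,0.15],[0,0,0],0.3]

```text
clock: 1.1
position: [0.45, 0.1474, 0.1585]
ee_rot: [2.63, 1.718, -0.002]
force: [0.2, -0.4, -0.9]
width: 0.651
```

Request:
play_rows:
  rows:
    - [[0,0,0],[0,0,0],0.3]
    - [[0,0,0],[0,0,0],0.3]
    - [[0,0,0],[0,0,0],0.3]

```text
clock: 1.4
position: [0.4495, 0.1521, 0.1599]
ee_rot: [-2.626, -1.723, -0.001]
force: [-0.6, 0.6, -0.4]
width: 0.648
```

```bash
python3 - <<'E'
from h import *
o=[]
for n in("scene","top"):
    p,d=eyes.get_image(n);o.append(p)
a=cv2.resize(o[0][120:300,280:460],(400,400));b=cv2.resize(o[1][200:380,180:360],(400,400))
cv2.imwrite("pics/a1.png",np.hstack([a,b])[:,:,::-1]);print(arm.observe()["position"],arm.observe()["joints"])
E
```

```text
[0.44949066 0.15239702 0.1601222 ] [-0.60400147  0.27590353  0.20290923  2.03724553 -0.07486103  0.83442659
  0.80391334]
```

View pics/a1.png

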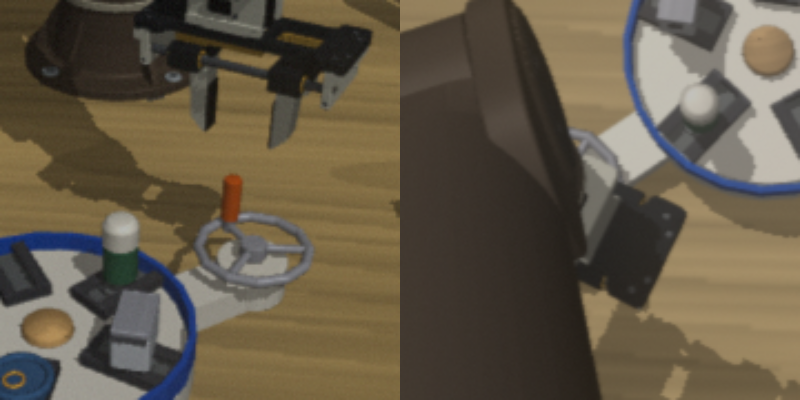

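Request:
play_rows:
  rows:
    - [[0,0,0.04],[0,0,0],0.3]
    - [[0,0,0.09],[0,0,0],0.3]
    - [[0,0,0.13],[0,0,0],0.3]
    - [[0,0,0.158],[0,0,0],0.3]
    - [[0,0,0.158],[0,0,0],0.3]
    - [[0,0,0.158],[0,0,0],0.3]

```text
clock: 2.1
position: [0.4497, 0.1517, 0.0812]
ee_rot: [-2.627, -1.723, -0.0]
force: [1.0, 0.2, 0.4]
width: 0.653
```

```bash
python3 - <<'E'
from h import *
p,d=eyes.get_image("scene")
cv2.imwrite("pics/a2.png",cv2.resize(p[120:300,280:460],(600,600))[:,:,::-1]);print(arm.observe()["position"],arm.observe()["force"])
E
```

```text
[0.4500393  0.15170754 0.08152424] [-0.29103947 -0.81455967  0.97909152]
```

View pics/a2.png

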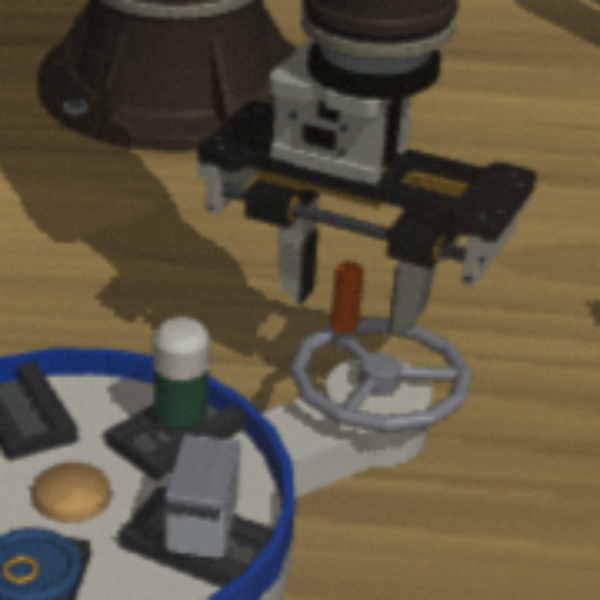

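The grip (345,300) stands between the fingertips, in line with the jaws. I'm closing on it.

Request:
play_rows:
  rows:
    - [[0,0,0],[0,0,0],-1]
    - [[0,0,0],[0,0,0],-1]
    - [[0,0,0],[0,0,0],-1]
    - [[0,0,0],[0,0,0],-1]
    - [[0,0,0],[0,0,0],-1]
  newtons: 25

```text
clock: 2.65
position: [0.4498, 0.151, 0.0809]
ee_rot: [-2.628, -1.721, -0.0]
force: [0.4, -0.0, 0.3]
width: 0.264
```

```bash
python3 - <<'E'
from h import *
s=arm.observe();print(s["position"],s["force"],s["ft_torque"],s["width"])
E
```

```text
[0.44975946 0.15099948 0.08085369] [ 0.44027834 -0.00586371  0.32717477] [ 0.01732025  0.01392812 -0.01319117] 0.26418055024786424
```

Request:
play_rows:
  rows:
    - [[0,0,0],[0,0,0],-1]
    - [[0,0,0],[0,0,0],-1]
    - [[0,0,0],[0,0,0],-1]

```text
clock: 2.95
position: [0.4491, 0.1502, 0.0807]
ee_rot: [2.628, 1.721, -0.002]
force: [-3.4, -4.0, 6.6]
width: 0.188
```

```bash
cat > orb.py <<'E'
import numpy as np
s=213.9;r=.042/.5
for c in range(6):
    a=s+120*c;k=np.radians(a+12*np.arange(1,11));a0=np.radians(a)
    print([[round(r*(np.cos(t)-np.cos(a0)),3),round(r*(np.sin(t)-np.sin(a0)),3)] for t in k])
E
python3 orb.py
```

```text
[[np.float64(0.011), np.float64(-0.013)], [np.float64(0.025), np.float64(-0.024)], [np.float64(0.041), np.float64(-0.032)], [np.float64(0.058), np.float64(-0.036)], [np.float64(0.075), np.float64(-0.037)], [np.float64(0.093), np.float64(-0.034)], [np.float64(0.109), np.float64(-0.027)], [np.float64(0.124), np.float64(-0.018)], [np.float64(0.136), np.float64(-0.005)], [np.float64(0.145), np.float64(0.01)]]
[[np.float64(0.006), np.float64(0.016)], [np.float64(0.009), np.float64(0.034)], [np.float64(0.007), np.float64(0.051)], [np.float64(0.003), np.float64(0.068)], [np.float64(-0.006), np.float64(0.084)], [np.float64(-0.017), np.float64(0.097)], [np.float64(-0.031), np.float64(0.108)], [np.float64(-0.047), np.float64(0.116)], [np.float64(-0.064), np.float64(0.12)], [np.float64(-0.081), np.float64(0.121)]]
[[np.float64(-0.017), np.float64(-0.003)], [np.float64(-0.034), np.float64(-0.01)], [np.float64(-0.048), np.float64(-0.019)], [np.float64(-0.06), np.float64(-0.032)], [np.float64(-0.07), np.float64(-0.047)], [np.float64(-0.076), np.float64(-0.063)], [np.float64(-0.078), np.float64(-0.
[... 665 characters left out ...]
p.float64(0.003), np.float64(0.068)], [np.float64(-0.006), np.float64(0.084)], [np.float64(-0.017), np.float64(0.097)], [np.float64(-0.031), np.float64(0.108)], [np.float64(-0.047), np.float64(0.116)], [np.float64(-0.064), np.float64(0.12)], [np.float64(-0.081), np.float64(0.121)]]
[[np.float64(-0.017), np.float64(-0.003)], [np.float64(-0.034), np.float64(-0.01)], [np.float64(-0.048), np.float64(-0.019)], [np.float64(-0.06), np.float64(-0.032)], [np.float64(-0.07), np.float64(-0.047)], [np.float64(-0.076), np.float64(-0.063)], [np.float64(-0.078), np.float64(-0.081)], [np.float64(-0.077), np.float64(-0.098)], [np.float64(-0.072), np.float64(-0.115)], [np.float64(-0.064), np.float64(-0.131)]]
```

Request:
play_rows:
  rows:
    - [[0.011,-0.013,0],[0,0,0],-1]
    - [[0.025,-0.024,0],[0,0,0],-1]
    - [[0.041,-0.032,0],[0,0,0],-1]
    - [[0.058,-0.036,0],[0,0,0],-1]
    - [[0.075,-0.037,0],[0,0,0],-1]

```text
clock: 3.45
position: [0.4485, 0.1931, 0.0807]
ee_rot: [2.627, 1.721, 0.001]
force: [4.9, -6.7, -2.3]
width: 0.187
```

Request:
play_rows:
  rows:
    - [[0.018,0.003,0],[0,0,0],-1]
    - [[0.034,0.01,0],[0,0,0],-1]
    - [[0.049,0.019,0],[0,0,0],-1]
    - [[0.061,0.032,0],[0,0,0],-1]
    - [[0.07,0.047,0],[0,0,0],-1]

```text
clock: 3.95
position: [0.4834, 0.214, 0.0806]
ee_rot: [2.628, 1.72, -0.004]
force: [-4.4, -11.4, 9.3]
width: 0.189
```

Request:
play_rows:
  rows:
    - [[0.006,0.016,0],[0,0,0],-1]
    - [[0.009,0.034,0],[0,0,0],-1]
    - [[0.007,0.051,0],[0,0,0],-1]
    - [[0.003,0.068,0],[0,0,0],-1]
    - [[-0.006,0.084,0],[0,0,0],-1]
    - [[-0.017,0.097,0],[0,0,0],-1]
    - [[-0.031,0.108,0],[0,0,0],-1]
    - [[-0.047,0.116,0],[0,0,0],-1]
    - [[-0.064,0.12,0],[0,0,0],-1]
    - [[-0.081,0.121,0],[0,0,0],-1]

```text
clock: 4.95
position: [0.5234, 0.1546, 0.0808]
ee_rot: [2.627, 1.722, 0.003]
force: [0.7, 4.1, -1.1]
width: 0.192
```

```bash
python3 - <<'E'
from h import *
p,d=eyes.get_image("scene")
cv2.imwrite("pics/a3.png",cv2.resize(p[120:330,190:460],(771,600))[:,:,::-1]);print(arm.observe()["position"],arm.observe()["force"])
E
```

```text
[0.52240609 0.15252999 0.08074141] [ 0.52761557 -0.04553575  2.34949385]
```

View pics/a3.png

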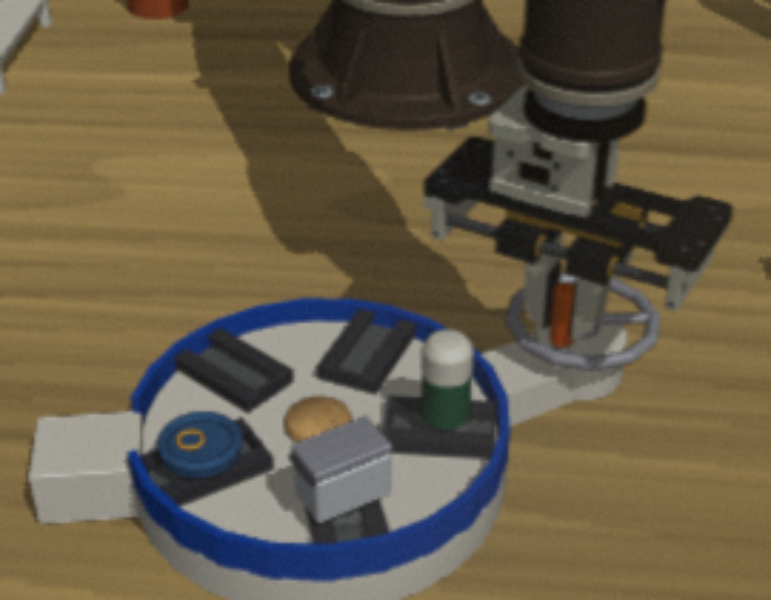

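The carousel turns the right way: the dish is nearing the opening and the tin is at (340,470). I'm carrying on.

Request:
play_rows:
  rows:
    - [[-0.017,-0.003,0],[0,0,0],-1]
    - [[-0.034,-0.01,0],[0,0,0],-1]
    - [[-0.048,-0.019,0],[0,0,0],-1]
    - [[-0.06,-0.032,0],[0,0,0],-1]
    - [[-0.07,-0.047,0],[0,0,0],-1]
    - [[-0.076,-0.063,0],[0,0,0],-1]
    - [[-0.078,-0.081,0],[0,0,0],-1]
    - [[-0.077,-0.098,0],[0,0,0],-1]
    - [[-0.072,-0.115,0],[0,0,0],-1]
    - [[-0.064,-0.131,0],[0,0,0],-1]

```text
clock: 6.0
position: [0.4487, 0.1506, 0.0807]
ee_rot: [2.628, 1.721, -0.002]
force: [3.1, -3.4, -0.3]
width: 0.188
```

Request:
play_rows:
  rows:
    - [[0.011,-0.013,0],[0,0,0],-1]
    - [[0.025,-0.024,0],[0,0,0],-1]
    - [[0.041,-0.032,0],[0,0,0],-1]
    - [[0.058,-0.036,0],[0,0,0],-1]
    - [[0.075,-0.037,0],[0,0,0],-1]
    - [[0.093,-0.034,0],[0,0,0],-1]
    - [[0.109,-0.027,0],[0,0,0],-1]
    - [[0.124,-0.018,0],[0,0,0],-1]
    - [[0.136,-0.005,0],[0,0,0],-1]
    - [[0.145,0.01,0],[0,0,0],-1]

```text
clock: 7.0
position: [0.4828, 0.214, 0.0806]
ee_rot: [2.628, 1.72, -0.005]
force: [-3.7, -12.0, 10.1]
width: 0.188
```

Request:
play_rows:
  rows:
    - [[0.006,0.016,0],[0,0,0],-1]
    - [[0.009,0.034,0],[0,0,0],-1]
    - [[0.007,0.051,0],[0,0,0],-1]
    - [[0.003,0.068,0],[0,0,0],-1]
    - [[-0.006,0.084,0],[0,0,0],-1]
    - [[-0.017,0.097,0],[0,0,0],-1]
    - [[-0.031,0.108,0],[0,0,0],-1]
    - [[-0.047,0.116,0],[0,0,0],-1]
    - [[-0.064,0.12,0],[0,0,0],-1]
    - [[-0.081,0.121,0],[0,0,0],-1]

```text
clock: 8.0
position: [0.5232, 0.1542, 0.0808]
ee_rot: [2.627, 1.722, 0.003]
force: [2.1, 3.5, -1.6]
width: 0.188
```

Request:
play_rows:
  rows:
    - [[-0.017,-0.003,0],[0,0,0],-1]
    - [[-0.034,-0.01,0],[0,0,0],-1]
    - [[-0.048,-0.019,0],[0,0,0],-1]
    - [[-0.06,-0.032,0],[0,0,0],-1]
    - [[-0.07,-0.047,0],[0,0,0],-1]
    - [[-0.076,-0.063,0],[0,0,0],-1]
    - [[-0.078,-0.081,0],[0,0,0],-1]
    - [[-0.077,-0.098,0],[0,0,0],-1]
    - [[-0.072,-0.115,0],[0,0,0],-1]
    - [[-0.064,-0.131,0],[0,0,0],-1]

```text
clock: 9.0
position: [0.4486, 0.1508, 0.0807]
ee_rot: [2.628, 1.721, -0.002]
force: [2.0, -2.9, -0.1]
width: 0.193
```

Request:
play_rows:
  rows:
    - [[0,0,0],[0,0,0],-1]
    - [[0,0,0],[0,0,0],-1]
    - [[0,0,0],[0,0,0],-1]

```text
clock: 9.3
position: [0.4481, 0.1519, 0.0806]
ee_rot: [-2.625, -1.723, 0.003]
force: [-5.8, 0.8, 7.1]
width: 0.19
```

```bash
python3 - <<'E'
from h import *
p,d=eyes.get_image("scene")
cv2.imwrite("pics/a4.png",cv2.resize(p[120:330,190:460],(771,600))[:,:,::-1]);print(arm.observe()["position"],arm.observe()["force"],arm.observe()["joints"])
E
```

```text
[0.44814111 0.15184804 0.08063045] [-5.05497168  0.46340946  7.14090723] [-0.57055814  0.39829861  0.16980107  2.11552673 -0.11273319  0.63831542
  0.83836972]
```

View pics/a4.png

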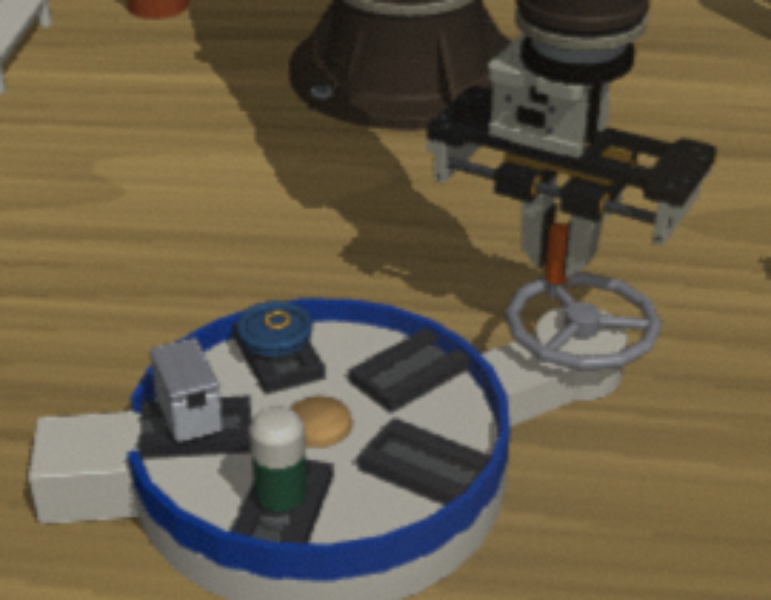

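Request:
play_rows:
  rows:
    - [[0,0,0],[0,0,0],0.2]
    - [[0,0,0],[0,0,0],0.2]
    - [[0,0,0],[0,0,0],0.2]
    - [[0,0,0],[0,0,0],0.2]
    - [[0,0,-0.08],[0,0,0],0.2]
    - [[0,0,-0.16],[0,0,0],0.2]
    - [[0,0,-0.24],[0,0,0],0.2]
    - [[0,0,-0.24],[0,0,0],0.2]
    - [[0,0,-0.24],[0,0,0],0.2]

```text
clock: 10.25
position: [0.4501, 0.1512, 0.2015]
ee_rot: [2.628, 1.722, 0.004]
force: [0.4, -0.3, 0.1]
width: 0.603
```

```bash
cat > m2.py <<'E'
from h import *
print(arm.observe()["position"],arm.observe()["ee_rot"])
a=np.radians(12);Cs={"top":(.6121,-.0042),"scene":(.616,-.0038)}
for n in("top","scene"):
    p,d=eyes.get_image(n);np.savez(f"pics/{n}1.npz",p=p,d=d);cv2.imwrite(f"pics/{n}1.png",p[...,::-1]);W=world(n,d);C=np.array(Cs[n]);q=W[...,:2]-C
    sx=q[...,0]*np.cos(a)+q[...,1]*np.sin(a);sy=-q[...,0]*np.sin(a)+q[...,1]*np.cos(a);Z=W[...,2]
    m=(d>0)&(Z>.097)&(Z<.108)&(abs(sx)<.05)&(sy<-.03)&(sy>-.15)
    P=W[m];print(n,len(P),"stand xy mid",[(np.percentile(t[m],[1,50,99])).round(4).tolist() for t in(sx,sy)],cv2.minAreaRect((P[:,:2]*1000).astype(np.float32)),np.median(P[:,2]))
E
python3 m2.py
```

```text
[0.45014908 0.15123084 0.20150413] [2.62783802 1.72164284 0.00353598]
top 471 stand xy mid [[-0.0287, -0.0022, 0.0259], [-0.1036, -0.0839, -0.0649]] ((628.3633422851562, -87.13809204101562), (56.58158493041992, 32.79228973388672), 29.450651168823242) 0.10106130818027063
scene 357 stand xy mid [[-0.0284, 0.0014, 0.0256], [-0.1052, -0.0846, -0.0648]] ((632.1121215820312, -87.6667251586914), (56.40007019042969, 32.14794921875), 29.995460510253906) 0.1022883642725873
```

View pics/top1.png

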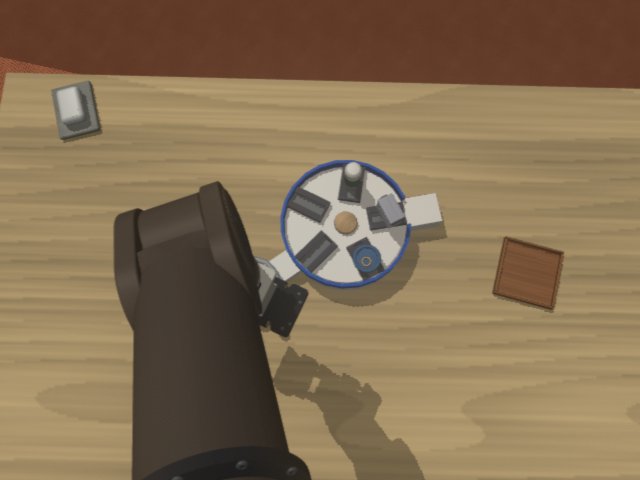

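Request:
play_rows:
  rows:
    - [[-0.293,0.521,0],[0,0,-0.888],0.2]
    - [[-0.293,0.521,0],[0,0,-0.888],0.2]
    - [[-0.293,0.521,0],[0,0,-0.888],0.2]
    - [[-0.293,0.521,0],[0,0,-0.888],0.2]
    - [[-0.293,0.521,0],[0,0,-0.888],0.2]
    - [[-0.293,0.521,0],[0,0,-0.888],0.2]
    - [[-0.293,0.521,0],[0,0,-0.888],0.2]
    - [[-0.293,0.521,0],[0,0,-0.888],0.2]
    - [[-0.293,0.521,0],[0,0,-0.888],0.2]
    - [[-0.293,0.521,0],[0,0,-0.888],0.2]

```text
clock: 11.35
position: [0.6291, -0.0858, 0.1997]
ee_rot: [-1.575, -2.715, 0.0]
force: [0.1, 1.2, -0.9]
width: 0.601
```

```bash
python3 - <<'E'
from h import *
from scipy.spatial.transform import Rotation as R
p,d=eyes.get_image("scene");s=arm.observe()
cv2.imwrite("pics/a5.png",cv2.resize(p[100:330,190:460],(704,600))[:,:,::-1]);print(s["position"],s["joints"],R.from_rotvec(s["ee_rot"]).as_matrix().round(3))
E
```

```text
[ 0.62927324 -0.08564838  0.20011102] [-0.03623249  0.47939737  0.13019767  1.59658927 -0.06910041  1.07154728
  2.20349136] [[-0.497  0.868 -0.001]
 [ 0.868  0.497  0.001]
 [ 0.001 -0.001 -1.   ]]
```

View pics/a5.png

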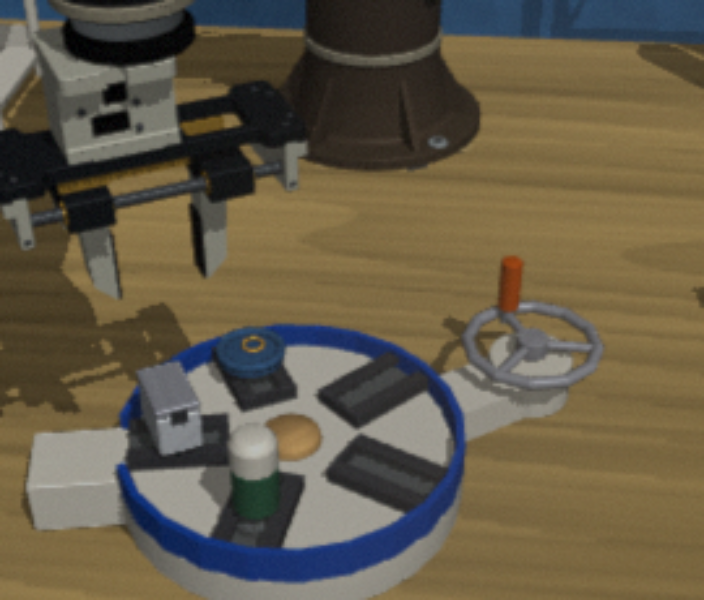

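Request:
play_rows:
  rows:
    - [[-0.004,0,0.06],[0,0,0],0.2]
    - [[-0.004,0,0.12],[0,0,0],0.2]
    - [[-0.004,0,0.16],[0,0,0],0.2]
    - [[-0.004,0,0.16],[0,0,0],0.2]
    - [[-0.004,0,0.16],[0,0,0],0.2]

```text
clock: 11.9
position: [0.631, -0.0882, 0.1213]
ee_rot: [-1.576, -2.718, -0.0]
force: [0.2, -0.9, 0.5]
width: 0.599
```

```bash
python3 - <<'E'
from h import *
p,d=eyes.get_image("scene");s=arm.observe()
cv2.imwrite("pics/a6.png",cv2.resize(p[150:330,170:380],(700,600))[:,:,::-1]);print(s["position"],s["force"])
E
```

```text
[ 0.6315691  -0.08849239  0.12199513] [-0.03207778 -0.21777794  0.17626073]
```

View pics/a6.png

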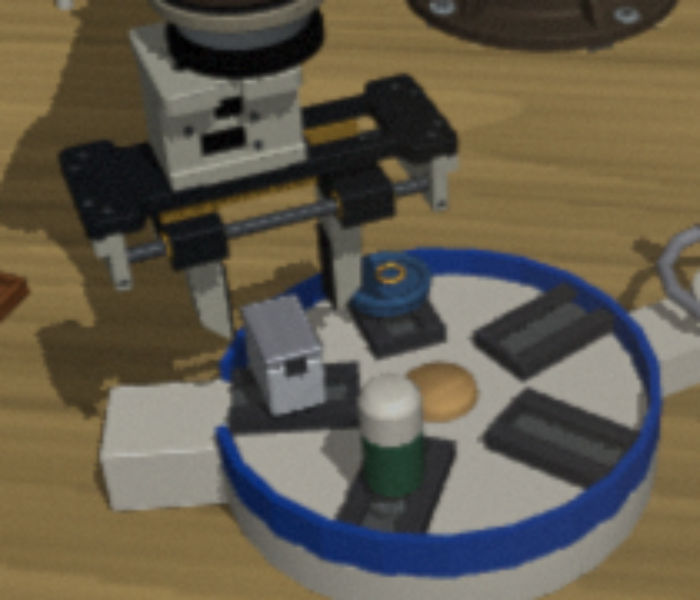

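The fingertips at (215,330) and (345,310) straddle the tin top at (285,325), with equal gaps. Lowering and gripping gently.

Request:
play_rows:
  rows:
    - [[0,0,0.03],[0,0,0],0.2]
    - [[0,0,0.06],[0,0,0],0.2]
    - [[0,0,0.084],[0,0,0],0.2]
    - [[0,0,0.084],[0,0,0],0.2]
    - [[0,0,0.084],[0,0,0],0.2]
    - [[0,0,0.084],[0,0,0],0.2]

```text
clock: 12.55
position: [0.6313, -0.0893, 0.0791]
ee_rot: [1.577, 2.716, 0.0]
force: [0.4, 0.8, -0.6]
width: 0.598
```

Request:
play_rows:
  rows:
    - [[0,0,0],[0,0,0],-0.4]
    - [[0,0,0],[0,0,0],-0.4]
    - [[0,0,0],[0,0,0],-0.4]
    - [[0,0,0],[0,0,0],-0.4]
    - [[0,0,0],[0,0,0],-0.4]
    - [[0,0,0],[0,0,0],-0.4]
    - [[0,0,0],[0,0,0],-0.4]
  newtons: 15

```text
clock: 13.25
position: [0.6311, -0.0891, 0.0789]
ee_rot: [1.577, 2.717, 0.0]
force: [-2.1, -0.6, 2.5]
width: 0.347
```

```bash
python3 - <<'E'
from h import *
p,d=eyes.get_image("scene");s=arm.observe()
cv2.imwrite("pics/a7.png",cv2.resize(p[150:330,170:380],(700,600))[:,:,::-1]);print(s["position"],s["force"],s["width"]*92)
E
```

```text
[ 0.63111514 -0.0890811   0.0789398 ] [-1.16112897  0.11170346  2.92403564] 31.56765975614111
```

View pics/a7.png

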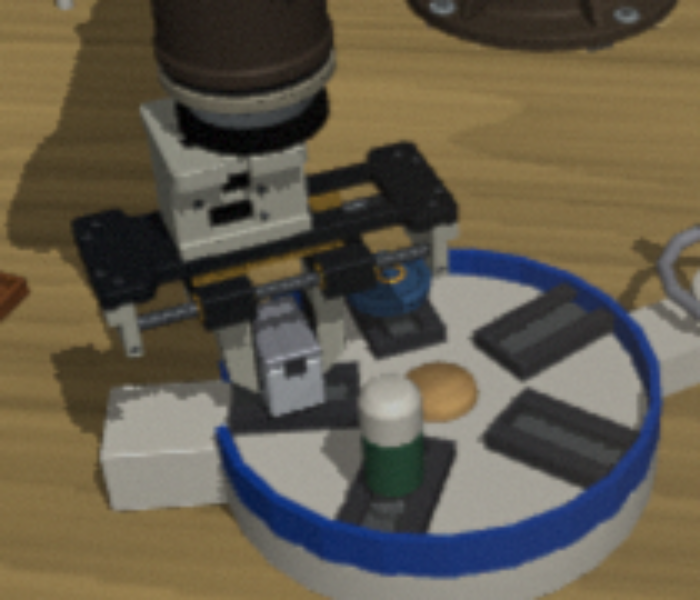

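Request:
play_rows:
  rows:
    - [[-0.014,-0.0045,0],[0,0,0],-0.4]
    - [[-0.028,-0.009,0],[0,0,0],-0.4]
    - [[-0.042,-0.0135,0],[0,0,0],-0.4]
    - [[-0.056,-0.018,0],[0,0,0],-0.4]
    - [[-0.056,-0.018,0],[0,0,0],-0.4]

```text
clock: 13.8
position: [0.6376, -0.1201, 0.0789]
ee_rot: [1.579, 2.714, -0.001]
force: [0.4, -1.3, 4.1]
width: 0.349
```

Request:
play_rows:
  rows:
    - [[-0.014,-0.0045,0],[0,0,0],-0.4]
    - [[-0.028,-0.009,0],[0,0,0],-0.4]
    - [[-0.042,-0.0135,0],[0,0,0],-0.4]
    - [[-0.056,-0.018,0],[0,0,0],-0.4]
    - [[-0.07,-0.0225,0],[0,0,0],-0.4]
    - [[-0.084,-0.027,0],[0,0,0],-0.4]
    - [[-0.092,-0.0295,0],[0,0,0],-0.4]
    - [[-0.092,-0.0295,0],[0,0,0],-0.4]
    - [[-0.092,-0.0295,0],[0,0,0],-0.4]

```text
clock: 14.7
position: [0.647, -0.165, 0.0786]
ee_rot: [-1.577, -2.717, -0.0]
force: [-0.7, 0.6, -1.0]
width: 0.352
```

```bash
python3 - <<'E'
from h import *
p,d=eyes.get_image("scene");s=arm.observe()
cv2.imwrite("pics/a8.png",cv2.resize(p[150:330,170:380],(700,600))[:,:,::-1]);print(s["position"],s["force"],s["width"]*92,s["joints"])
a=np.radians(12);q=np.array(s["position"][:2])-[.6135,-.004];print(q@[np.cos(a),np.sin(a)],q@[-np.sin(a),np.cos(a)])
E
```

```text
[ 0.64703877 -0.16471487  0.07865016] [ 0.34184378  0.0374124  -1.40763095] 32.261915494416364 [ 0.09786154  0.65140802  0.11170614  1.6245379  -0.08897264  0.87081888
  2.33437321]
-0.0006086316832914678 -0.1641759665673762
```

View pics/a8.png

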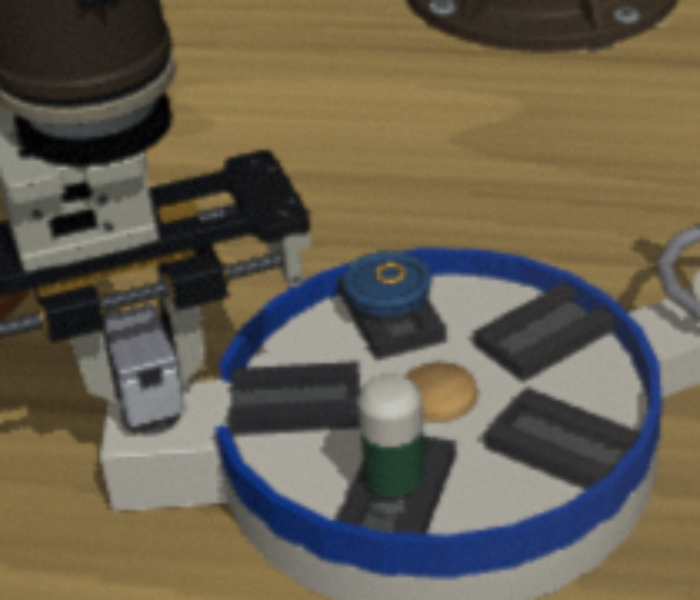

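Request:
play_rows:
  rows:
    - [[0,0,-0.03],[0,0,0],-0.4]
    - [[0,0,-0.09],[0,0,0],-0.4]
    - [[0,0,-0.15],[0,0,0],-0.4]
    - [[0,0,-0.18],[0,0,0],-0.4]
    - [[0,0,-0.18],[0,0,0],-0.4]
  newtons: 20

```text
clock: 15.25
position: [0.6487, -0.1653, 0.1719]
ee_rot: [1.574, 2.713, 0.003]
force: [-0.7, 0.2, -0.9]
width: 0.349
```

Request:
play_rows:
  rows:
    - [[-0.03,-0.05,0],[0,0,0.1],-0.4]
    - [[-0.06,-0.1,0],[0,0,0.2],-0.4]
    - [[-0.09,-0.15,0],[0,0,0.3],-0.4]
    - [[-0.12,-0.2,0],[0,0,0.4],-0.4]
    - [[-0.15,-0.25,0],[0,0,0.5],-0.4]
    - [[-0.18,-0.3,0],[0,0,0.6],-0.4]
    - [[-0.21,-0.35,0],[0,0,0.7],-0.4]
    - [[-0.23,-0.39,0],[0,0,0.75],-0.4]
    - [[-0.243,-0.406,0],[0,0,0.75],-0.4]
    - [[-0.243,-0.406,0],[0,0,0.75],-0.4]

```text
clock: 16.25
position: [0.5302, -0.3725, 0.1682]
ee_rot: [-2.496, -1.907, 0.001]
force: [0.8, -0.5, -0.5]
width: 0.346
```

Request:
play_rows:
  rows:
    - [[0,0,0],[0,0,0],-0.4]
    - [[0,0,0],[0,0,0],-0.4]

```text
clock: 16.45
position: [0.5323, -0.3695, 0.1685]
ee_rot: [-2.493, -1.911, -0.002]
force: [0.6, -0.1, -0.2]
width: 0.352
```

```bash
python3 - <<'E'
from h import *
p,d=eyes.get_image("scene");s=arm.observe();t,_=eyes.get_image("top")
cv2.imwrite("pics/a9.png",np.hstack([cv2.resize(p[110:310,50:250],(400,400)),cv2.resize(t[190:350,440:600],(400,400))])[:,:,::-1]);print(s["position"],s["force"],s["width"]*92,s["joints"])
E
```

```text
[ 0.53222545 -0.36971216  0.16858785] [-0.25232271  0.43528561 -0.1540567 ] 31.83017834523451 [ 0.29886178  0.54026099  0.3453412   1.61270232 -0.20640032  1.02478442
  2.01397859]
```

View pics/a9.png

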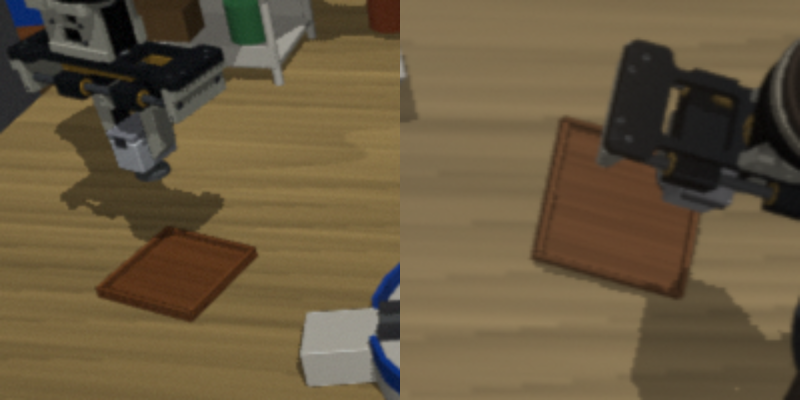

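```bash
python3 - <<'E'
from h import *
def proj(n,X):
    c=eyes.get_calibration(n);q=c["intrinsics"]@(c["R"]@np.array(X)+c["t"]);return (q[:2]/q[2]).round(1)
print(ray("top",558,258,.18))
for n in("top","scene"):
  print(n,proj(n,[.532,-.3697,.165]),"tray centre floor under TCP",proj(n,[.532,-.3697,.005]))
c=[ray("top",440+(x-400)*.4,190+y*.4,.014)[:2] for x,y in((563,118),(533,258),(683,297))]
c2=[ray("scene",50+x*.5,110+y*.5,z)[:2] for x,y,z in((97,290,.014),(257,250,.014),(175,228,.014),(192,320,.014))]
print((c[0]+c[2])/2,[np.linalg.norm(c[0]-c[1]),np.linalg.norm(c[1]-c[2])]);print((c2[0]+c2[1])/2,(c2[2]+c2[3])/2)
E
```

```text
[ 0.52506517 -0.35933573  0.18      ]
top [560.  255.8] tray centre floor under TCP [525.6 270.9]
scene [121.2 182.6] tray centre floor under TCP [140.8 246.1]
[ 0.52745646 -0.37251462] [np.float64(0.11786696739434688), np.float64(0.11975302430585373)]
[ 0.53849476 -0.36763244] [ 0.54085931 -0.36223574]
```

Request:
play_rows:
  rows:
    - [[0,0,0.05],[0,0,0],-0.4]
    - [[0,0,0.1],[0,0,0],-0.4]
    - [[0,0,0.15],[0,0,0],-0.4]
    - [[0,0,0.19],[0,0,0],-0.4]
    - [[0,0,0.22],[0,0,0],-0.4]
    - [[0,0,0.235],[0,0,0],-0.4]
    - [[0,0,0.243],[0,0,0],-0.4]
    - [[0,0,0.25],[0,0,0],-0.4]
    - [[0,0,0.25],[0,0,0],-0.4]
    - [[0,0,0.25],[0,0,0],-0.4]

```text
clock: 17.55
position: [0.5314, -0.3716, 0.0444]
ee_rot: [2.496, 1.906, 0.001]
force: [-0.2, 0.6, -1.1]
width: 0.348
```

Request:
play_rows:
  rows:
    - [[0,0,0.002],[0,0,0],-0.4]
    - [[0,0,0.004],[0,0,0],-0.4]
    - [[0,0,0.006],[0,0,0],-0.4]
    - [[0,0,0.006],[0,0,0],-0.4]
    - [[0,0,0.006],[0,0,0],-0.4]

```text
clock: 18.05
position: [0.5311, -0.3714, 0.0407]
ee_rot: [-2.497, -1.907, -0.0]
force: [0.6, 0.5, -1.1]
width: 0.342
```

```bash
python3 - <<'E'
from h import *
p,d=eyes.get_image("scene");s=arm.observe()
cv2.imwrite("pics/b1.png",cv2.resize(p[150:290,70:210],(600,600))[:,:,::-1]);print(s["position"],s["force"],s["width"]*92)
E
```

```text
[ 0.53112664 -0.3713889   0.04075112] [-0.01690132 -0.44845995 -0.95272255] 31.844882739379905
```

View pics/b1.png

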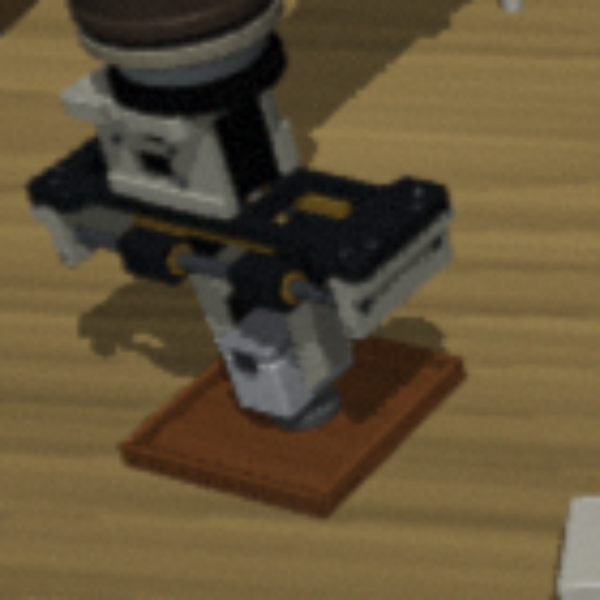

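Request:
play_rows:
  rows:
    - [[0,0,0.002],[0,0,0],-0.4]
    - [[0,0,0.003],[0,0,0],-0.4]
    - [[0,0,0.003],[0,0,0],-0.4]
    - [[0,0,0.003],[0,0,0],-0.4]

```text
clock: 18.5
position: [0.5311, -0.3713, 0.0392]
ee_rot: [-2.497, -1.907, -0.0]
force: [-0.4, 0.8, -0.9]
width: 0.344
```

Request:
play_rows:
  rows:
    - [[0,0,0.002],[0,0,0],-0.4]
    - [[0,0,0.003],[0,0,0],-0.4]
    - [[0,0,0.003],[0,0,0],-0.4]
    - [[0,0,0.003],[0,0,0],-0.4]

```text
clock: 18.9
position: [0.5312, -0.3714, 0.039]
ee_rot: [2.496, 1.907, 0.001]
force: [-2.7, 2.7, 11.0]
width: 0.351
```

The force rose to +11 N, so the tin is on the floor. Releasing.

Request:
play_rows:
  rows:
    - [[0,0,-0.001],[0,0,0],-0.4]
    - [[0,0,-0.002],[0,0,0],0.0]
    - [[0,0,-0.002],[0,0,0],0.1]
    - [[0,0,-0.002],[0,0,0],0.1]
    - [[0,0,-0.002],[0,0,0],0.1]
    - [[0,0,-0.002],[0,0,0],0.1]
    - [[0,0,-0.002],[0,0,0],0.1]

```text
clock: 19.6
position: [0.5311, -0.3713, 0.0386]
ee_rot: [-2.497, -1.907, 0.0]
force: [-0.3, -0.4, -1.3]
width: 0.548
```

Request:
play_rows:
  rows:
    - [[0,0,-0.05],[0,0,0],0.1]
    - [[0,0,-0.12],[0,0,0],0.1]
    - [[0,0,-0.2],[0,0,0],0.1]
    - [[0,0,-0.28],[0,0,0],0.1]
    - [[0,0,-0.36],[0,0,0],0.1]
    - [[0,0,-0.4],[0,0,0],0.1]
    - [[-0.4,0,-0.4],[0,0,0],0.1]
    - [[-0.4,0,-0.4],[0,0,0],0.1]
    - [[-0.4,0,-0.4],[0,0,0],0.1]
    - [[-0.4,0,-0.4],[0,0,0],0.1]

```text
clock: 20.6
position: [0.4779, -0.5658, 0.2389]
ee_rot: [2.496, 1.908, 0.0]
force: [1.4, -0.6, 0.2]
width: 0.551
```

Request:
play_rows:
  rows:
    - [[0,0,0],[0,0,0],0.1]
    - [[0,0,0],[0,0,0],0.1]
    - [[0,0,0],[0,0,0],0.1]

```text
clock: 20.9
position: [0.4793, -0.5632, 0.2384]
ee_rot: [-2.495, -1.908, -0.002]
force: [0.0, 0.5, 0.2]
width: 0.553
```

```bash
python3 - <<'E'
from h import *
p,d=eyes.get_image("scene");s=arm.observe();t,dt=eyes.get_image("top")
cv2.imwrite("pics/b2.png",np.hstack([cv2.resize(p[150:330,70:250],(400,400)),cv2.resize(t[190:350,440:600],(400,400))])[:,:,::-1]);cv2.imwrite("pics/b3.png",p[...,::-1]);print(s["position"],s["force"])
for n,D in(("scene",d),("top",dt)):
    W=world(n,D);Z=W[...,2];m=(D>0)&(Z>.05)&(Z<.07)&(abs(W[...,0]-.53)<.08)&(abs(W[...,1]+.37)<.08);P=W[m];print(n,len(P),np.percentile(P[:,2],[5,50,95]),cv2.minAreaRect((P[:,:2]*1000).astype(np.float32)))
E
```

```text
[ 0.47972704 -0.56275545  0.2386505 ] [-0.98361169 -0.51275143  0.60256772]
scene 354 [0.05147165 0.06138683 0.06384601] ((532.0470581054688, -369.53265380859375), (34.710731506347656, 57.132911682128906), 77.16852569580078)
top 529 [0.05375241 0.06077925 0.0638792 ] ((528.6818237304688, -368.8478698730469), (33.68770980834961, 57.92759704589844), 74.88063049316406)
```

View pics/b2.png

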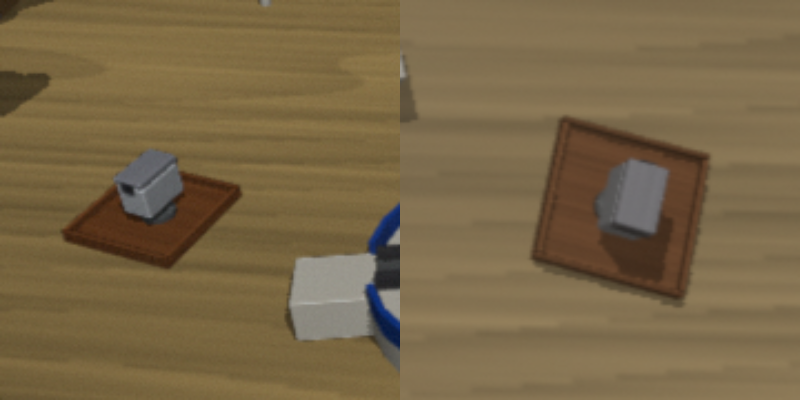

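View pics/b3.png

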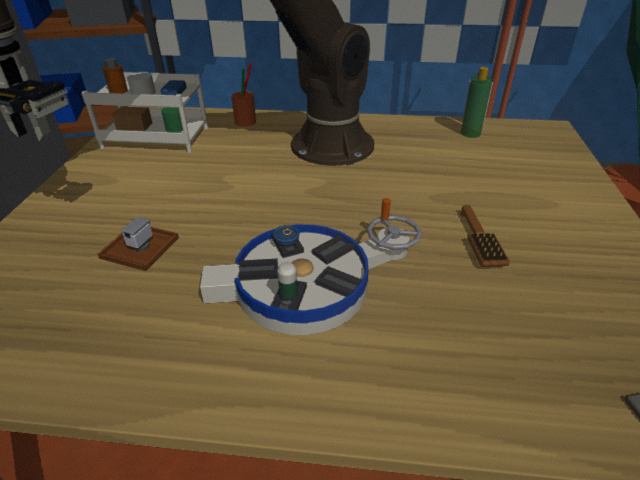

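The tin stands upright mid-tray (140,235 in the scene view) with its top at about 62 mm. The dish and deodorant are in their tracks, the brush hasn't moved, and the arm is clear.

```bash
python3 -c "
from cell import arm
print(arm.sign_off())"
```

```text
the job is handed in; nothing more can be done
None
```

The tin is standing upright in the bamboo tray and the job is handed in, at about 21 s of the 64 s allowed. No verdict was reported, so what follows rests on my own checks.

- **Carousel:** I gripped the orange handle and gave the wheel two clockwise turns, then let go and lifted clear. The tin then sat within about 2 mm of the opening's middle line, about 85 mm from the axis.
- **Slide and placing:** I gripped the tin across its narrow side and slid it about 75 mm straight out onto the ledge. I then lifted it, lowered it into the tray until it touched the floor at about 11 N, released it and backed away.
- **Last look:** the tin's top is at about 61–62 mm, which fits it standing on the tray floor. Its centre is about (0.53, -0.37) m, within roughly 10 mm of the tray's middle. The deodorant and dish are still in their tracks, the hairbrush looks unmoved, and the arm touches nothing.
- **Disagreement:** the two cameras differed by 4–6 mm in x on the carousel and wheel, and by up to about 13 mm on the tray's centre. I used values in between, and every fit stayed within tolerance.

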